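Unstack the paints onto their drip mats

TASK

Take the two stacks of paint containers apart and stand each of the five on the drip mat of its own colour: red and blue tin, yellow and green jar, white pot. Each must end upright and flat on its mat with no part of it overhanging the edge. Set them down rather than dropping them, and do not tip any of them over on the way.

Things in the scene. Friction and masses are not known exactly. Their poses are not given: they have to be found in the camera images.
- red_tin: Red paint tin, steel edges, closed: a plain upright cylinder 62 mm in diameter and 60 mm tall with a flat red lid, about 320 g. Origin: centre of its underside, z up. At the start stands on the table as the foot of one of two stacks; loose.
- blue_tin: Blue paint tin, steel edges, closed: a plain upright cylinder 62 mm in diameter and 60 mm tall with a flat blue lid, about 320 g. Origin: centre of its underside, z up. At the start stands on the table as the foot of one of two stacks; loose.
- yellow_jar: Yellow paint jar, white plastic edges, closed: a plain upright cylinder 46 mm in diameter and 44 mm tall with a flat yellow lid, about 90 g. Origin: centre of its underside, z up. At the start stands on one of the two tins (either), centred to about 5 mm; loose.
- green_jar: Green paint jar, white plastic edges, closed: a plain upright cylinder 46 mm in diameter and 44 mm tall with a flat green lid, about 90 g. Origin: centre of its underside, z up. At the start stands on the other tin, centred to about 5 mm; loose.
- white_pot: White small paint pot, white all over, closed: a plain upright cylinder 30 mm in diameter and 36 mm tall with a flat white lid, about 30 g. Origin: centre of its underside, z up. At the start stands on the yellow jar, as the top of the taller stack, centred to about 5 mm; loose.
- red_mat: Flat round red drip mat fixed to the table, 90 mm in diameter, 4 mm thick: the place of the red tin. Origin: centre of its underside, on the table top, z up; its top is 4 mm above. The mats and a wooden mixing palette (100 mm round, 6 mm thick, not a place) lie around the stacks in any order.
- blue_mat: Flat round blue drip mat fixed to the table, 90 mm in diameter, 4 mm thick: the place of the blue tin. Origin: centre of its underside, on the table top, z up; its top is 4 mm above. The mats and a wooden mixing palette (100 mm round, 6 mm thick, not a place) lie around the stacks in any order.
- yellow_mat: Flat round yellow drip mat fixed to the table, 74 mm in diameter, 4 mm thick: the place of the yellow jar. Origin: centre of its underside, on the table top, z up; its top is 4 mm above. The mats and a wooden mixing palette (100 mm round, 6 mm thick, not a place) lie around the stacks in any order.
- green_mat: Flat round green drip mat fixed to the table, 74 mm in diameter, 4 mm thick: the place of the green jar. Origin: centre of its underside, on the table top, z up; its top is 4 mm above. The mats and a wooden mixing palette (100 mm round, 6 mm thick, not a place) lie around the stacks in any order.
- white_mat: Flat round white drip mat fixed to the table, 58 mm in diameter, 4 mm thick: the place of the white pot. Origin: centre of its underside, on the table top, z up; its top is 4 mm above. The mats and a wooden mixing palette (100 mm round, 6 mm thick, not a place) lie around the stacks in any order.
Not all that is in view belongs to the job. Of the things that look like the yellow_jar, the middle-sized one is meant.

How it is judged:
By the outcome, as a careful person would: the job done as asked, in the order asked, and still so for the second after the job is handed in, with the robot touching nothing.
It also fails if it takes over 118 s, if anything falls off the work surface, if the arm or the gripper's body presses on something with over 40 N, if the wrist force passes 120 N, or if a joint passes its speed limit or range.

ROBOT

A 7-joint arm with a two-finger parallel gripper is mounted at the origin on the work surface. World frame = base frame: x ahead of the robot, y to its left, z up, the work surface at z = 0. Lengths are in m, angles in rad, forces in N, time in s.
With the tool pointing down it reaches from about 0.425 to 0.925 m from the base axis. Payload 6.8 kg.
Tool frame: the origin (TCP) lies on the centre line of the jaws, within the pads' length; the fingertips stand 8 mm ahead of it and the grasp point (between the pads) lies 11 mm behind it (bot.tips_ahead is the distance from the TCP to the fingertips, in m); z points along the fingers, y is the line along which they close (so a half turn about z gives the same grasp; the last joint's range is limited). The gripper opens to 85 mm and grips with 20 to 120 N. Pads are 22 mm wide; open, the fingers measure 114 mm over their backs; the gripper's body (76 mm by 85 mm) begins 54 mm behind the grasp point. The pads swing forward as they close: fully open they stand 13 mm farther back than shut.
Start: joints at [-1.209, 0.477, 0.022, 1.555, -0.011, 1.109, -0.083], TCP at [0.306, 0.602, 0.239] pointing down, gripper open.
Joint ranges: [-2.96, 2.96], [-0.34, 2.1], [-1.41, 1.46], [0.24, 2.44], [-1.37, 4.51], [0.17, 1.92], [-2.96, 2.96]. Speed limits (rad/s): [2.39, 2.39, 3.14, 3.14, 3.14, 3.14, 3.14].

INTERFACE

Orientations are given as a unit quaternion [w, x, y, z].
In Python, from station import bot gives the robot as it stands.
- The arm moves only by the tool send_rows, never from a script. Its argument "deltas" is text: rows parted by semicolons, each of 4 numbers parted by spaces: the shift along the tool's x, y, z in m, then the turn about the tool's z in degrees. In form: x y z spin; .... A call has 1 to 5 rows; each row is the pose to reach, as a shift and turn from the pose commanded when the call began, along the tool's axes at that moment; what a row does not reach only later rows make up. A row lasts 1/10 s, in which the tool goes at most 50 mm and 8.59 degrees, less where a joint would pass 70% of its speed; a pose out of reach is approached as far as the arm can. A call with a gripper value outside its range is refused whole. "claw" is the opening, from 0 (shut) to 1 (fully open), set as the call begins (left out, the last holds). The fingers move at their own pace and stop on an object; "force" is the grip in N (left out, the last holds). Time passes only in rows, so rows that repeat a pose let the fingers close. It gives the time, the measured TCP pose, the force, the opening and the grip force at its end, in the units of the state.
- bot.get_obs(): the state, without advancing time (a new reading comes with each control period).
- bot.read_camera(name): name is "side" or "top" or "wrist"; returns a dict with "img" (384x512x3 uint8, red, green, blue), "depth" (384x512 float32, m along the optical axis (not along the pixel's ray), 0 where there is no reading), "fx", "fy", "cx", "cy" (pixels), "camera_from_world" (4x4, takes a point from world to camera coordinates). Camera axes: x right, y up, looking along -z (the intrinsics and any distortion apply to the point x, -y, -z); pixel columns grow to the right and rows downward; lengths in m; the calibration is good to about 2 mm. A picture is of the moment at which its call begins.
- bot.hand_in(): hands the job in; it is judged then, once.
Trained networks look in a picture, given as the dict that the camera call returned (one of the last four; its "shot" number tells which), for a name from the list of things; names that differ only in an ending like _2 or _b are one class to them, and where a whole thing is asked for, a point or a joint stands for the part that bears it (a point fixed in the world has none). Each returns a list of dicts, best first, with "confidence" (0 to 1); they miss things now and then, are a little off and sometimes report something else, mostly with a low value. They report only what shows in the picture. A call takes as long as a camera call. They do not tell look-alikes from the thing itself.
- bot.masks_of(picture, query): "mask" (384x512 bool, what is visible of it).
- bot.landmark_of(picture, query): "xyz" ([x, y, z] in m, in world coordinates, good to about 4 mm: a listed point, or the origin of a listed thing).
The state is a dict: "t": time; "q": joint angles; "joint_vel": joint speeds; "joint_torque": joint torques, N m; "eef_pos": TCP position; "tool_rot": TCP orientation; "contact_force": force on the tool from outside, world axes, zero at the start; "torque": the same for the moment, N m; "gripper_width": opening from 0.0 (shut) to 1.0 (fully open); "grasp_force": force on a finger pad.
Only numpy, scipy, OpenCV 4.12 (cv2) and the standard library are available. Lean on these libraries where they do the work, as an engineer would, in place of code of your own. Each camera call takes 0.05 s, during which the arm holds its last target. There are 200 camera calls.

## Working session

There is one attempt and no reset: what is moved stays moved. The work goes in short steps, Python scripts to look and compute and a tool call to move; the robot and the scene stay as the last step left them, time stands still between calls to the robot, and variables do not carry over. Pictures are saved under pics/ and viewed, at most 14 in all, crops included, and the job is handed in when it is done.

Besides the shell and the picture viewer there is one more tool, called after "Emit:" as a command line: name --argument value ..., lists and objects as JSON in quotes. send_rows: Moves the arm, as the interface text tells. Its arguments: {"type":"object","properties":{"deltas":{"type":"string"},"claw":{"type":"number"},"force":{"type":"number"}},"required":["deltas"]}

```bash
mkdir -p pics
cat > h.py <<'E'
import numpy as np, cv2
from station import bot
def save(p,n): cv2.imwrite('pics/'+n, p['img'][:,:,::-1])
def cloud(p):
    d=p['depth']; v,u=np.mgrid[:384,:512]
    c=np.stack([(u-p['cx'])/p['fx']*d,-(v-p['cy'])/p['fy']*d,-d,np.ones_like(d)],-1)
    return (c@np.linalg.inv(p['camera_from_world']).T)[...,:3]
names=['red_tin','blue_tin','yellow_jar','green_jar','white_pot','red_mat','blue_mat','yellow_mat','green_mat','white_mat']
E
python3 - <<'E'
from h import *
o=bot.get_obs(); print({k:np.round(v,3) for k,v in o.items()})
p=bot.read_camera('top'); s=bot.read_camera('side'); save(p,'top0.png'); save(s,'side0.png')
for q in [p,s]:
    W=cloud(q)
    for n in names:
        for r in bot.landmark_of(q,n): print(n,np.round(r['xyz'],3),round(r['confidence'],2))
    print('--')
E
```

```text
{'t': np.float64(0.0), 'q': array([-1.209,  0.478,  0.022,  1.556, -0.012,  1.109, -0.083]), 'joint_vel': array([ 0.001, -0.001,  0.001,  0.   , -0.002,  0.001, -0.001]), 'joint_torque': array([ 0.0000e+00, -5.9646e+01,  1.6080e+00, -2.8120e+01,  1.2000e-02,
        1.0000e-02, -0.0000e+00]), 'eef_pos': array([0.305, 0.601, 0.238]), 'tool_rot': array([-0.   ,  0.233,  0.973, -0.001]), 'contact_force': array([0.299, 0.355, 0.384]), 'torque': array([-0.006, -0.015,  0.035]), 'grasp_force': np.float64(0.0), 'gripper_width': np.float64(0.997)}
red_tin [0.438 0.08  0.002] 0.46
blue_tin [ 0.467 -0.141  0.001] 0.56
yellow_jar [ 0.523 -0.023 -0.001] 0.79
yellow_jar [ 0.446 -0.055 -0.006] 0.69
yellow_jar [ 0.463 -0.136  0.061] 0.67
green_jar [ 0.464 -0.128  0.104] 0.59
green_jar [0.438 0.087 0.063] 0.55
white_pot [ 0.463 -0.13   0.106] 0.47
red_mat [0.48  0.327 0.002] 0.8
red_mat [0.635 0.078 0.001] 0.35
blue_mat [ 0.647 -0.09  -0.001] 0.61
yellow_mat [ 0.61  -0.244  0.   ] 0.96
green_mat [ 0.604  0.256 -0.001] 0.72
green_mat [ 0.462 -0.137  0.062] 0.34
white_mat [0.634 0.08  0.004] 0.67
--
red_tin [0.439 0.079 0.002] 0.73
blue_tin [ 0.467 -0.139 -0.003] 0.82
yellow_jar [ 0.519 -0.023  0.003] 0.97
yellow_jar [ 0.442 -0.053  0.001] 0.83
yellow_jar [ 0.461 -0.137  0.056] 0.75
yellow_jar [ 0.466 -0.139 -0.002] 0.47
yellow_jar [ 0.61  -0.244  0.001] 0.28
green_jar [0.44  0.08  0.054] 0.96
green_jar [0.605 0.253 0.003] 0.44
white_pot [ 0.463 -0.134  0.103] 0.64
red_mat [ 0.478  0.33  -0.   ] 0.64
blue_mat [ 0.65  -0.09  -0.001] 0.72
yellow_mat [ 0.607 -0.245 -0.   ] 0.82
green_mat [0.607 0.251 0.004] 0.58
white_mat [ 0.637  0.074 -0.003] 0.68
white_mat [0.603 0.254 0.003] 0.45
--
```

View pics/top0.png

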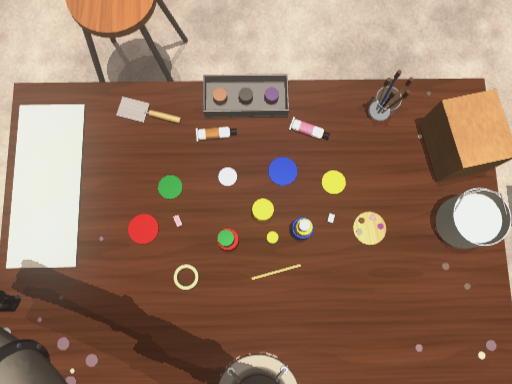

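View pics/side0.png

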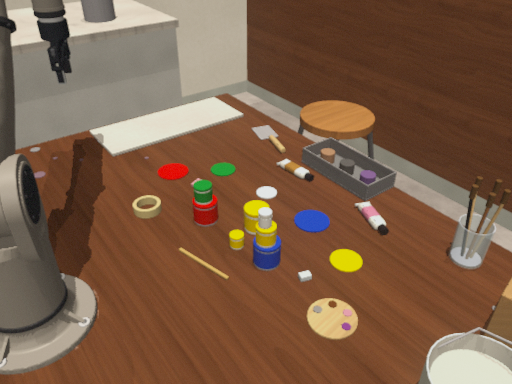

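Run:
```python
from h import *
for cam in ['top','side']:
    q=bot.read_camera(cam); W=cloud(q)
    for n in names:
        for r in bot.masks_of(q,n):
            m=cv2.erode(r['mask'].astype(np.uint8),np.ones((3,3)))>0
            m&=q['depth']>0
            if m.sum()<10: continue
            P=W[m]; zt=np.percentile(P[:,2],95); T=P[P[:,2]>zt-.006]
            c,rad=cv2.minEnclosingCircle(T[:,:2].astype(np.float32))
            print(cam,n,round(r['confidence'],2),'ztop',round(zt,3),'c',np.round(c,3),'d',round(2*rad,3),'med',np.round(np.median(T[:,:2],0),3),len(T))
```

```text
top red_tin 0.64 ztop 0.064 c [0.434 0.074] d 0.055 med [0.429 0.058] 58
top blue_tin 0.53 ztop 0.062 c [ 0.447 -0.124] d 0.041 med [ 0.442 -0.118] 13
top yellow_jar 0.64 ztop 0.106 c [ 0.46  -0.135] d 0.042 med [ 0.445 -0.133] 22
top yellow_jar 0.58 ztop 0.065 c [ 0.52  -0.025] d 0.062 med [ 0.518 -0.025] 268
top green_jar 0.8 ztop 0.108 c [0.434 0.079] d 0.042 med [0.433 0.079] 138
top white_pot 0.56 ztop 0.008 c [0.478 0.33 ] d 0.082 med [0.477 0.328] 432
top white_pot 0.41 ztop 0.144 c [ 0.46  -0.129] d 0.023 med [ 0.459 -0.129] 46
top red_mat 0.85 ztop 0.008 c [0.477 0.329] d 0.084 med [0.476 0.328] 468
top red_mat 0.66 ztop 0.009 c [0.632 0.078] d 0.049 med [0.632 0.077] 136
top blue_mat 0.97 ztop 0.009 c [ 0.647 -0.09 ] d 0.082 med [ 0.647 -0.091] 360
top yellow_mat 0.79 ztop 0.008 c [ 0.608 -0.244] d 0.065 med [ 0.61  -0.243] 243
top yellow_mat 0.53 ztop 0.008 c [0.477 0.328] d 0.086 med [0.476 0.328] 469
top green_mat 0.7 ztop 0.009 c [0.6   0.251] d 0.069 med [0.599 0.251] 245
top white_mat 0.76 ztop 0.008 c [0.633 0.077] d 0.046 med [0.634 0.076] 123
side red_tin 0.77 ztop
[... 450 characters left out ...]
e green_jar 0.64 ztop 0.105 c [0.434 0.076] d 0.044 med [0.433 0.075] 142
side green_jar 0.3 ztop 0.06 c [ 0.459 -0.144] d 0.056 med [ 0.448 -0.157] 130
side white_pot 0.52 ztop 0.141 c [ 0.461 -0.134] d 0.03 med [ 0.46  -0.136] 92
side red_mat 0.73 ztop 0.006 c [0.477 0.329] d 0.085 med [0.476 0.325] 299
side blue_mat 0.61 ztop 0.006 c [ 0.646 -0.091] d 0.085 med [ 0.646 -0.093] 507
side blue_mat 0.5 ztop 0.104 c [ 0.46  -0.142] d 0.041 med [ 0.455 -0.152] 85
side yellow_mat 0.73 ztop 0.006 c [ 0.61  -0.247] d 0.069 med [ 0.608 -0.247] 456
side green_mat 0.84 ztop 0.006 c [0.601 0.25 ] d 0.069 med [0.601 0.25 ] 184
side white_mat 0.47 ztop 0.006 c [0.632 0.076] d 0.053 med [0.632 0.076] 150
```

The top view shows the red/green stack at about (228,240) and the blue/yellow/white stack at (303,228), with yellow decoys at (263,209) and (272,237). The mats are red (143,229), green (170,187), white (228,176), blue (283,171) and yellow (333,181). The side view agrees. I'll turn the tool so the jaws close along world x, which keeps the fingers clear of the decoys.

Emit:
send_rows --deltas "-0.044 -0.02 0 8.5; -0.088 -0.04 0 17; -0.132 -0.06 0 25.5; -0.176 -0.08 0 34; -0.22 -0.10 0 42.5" --claw 1

```text
t: 2.7
eef_pos: [0.4575, 0.4115, 0.2396]
tool_rot: [-0.0, 0.572, 0.82, 0.0]
contact_force: [0.3, -0.4, -0.5]
gripper_width: 1.004
grasp_force: 0.0
```

```bash
cat > go.py <<'E'
# usage: go.py x y z [yaw of tool y]: shift in tool axes + spin
import sys
from h import *
from scipy.spatial.transform import Rotation as R
o=bot.get_obs(); q=o['tool_rot']; M=R.from_quat([*q[1:],q[0]]).as_matrix()
y=np.degrees(np.arctan2(M[1,1],M[0,1]))
print('t',o['t'],'pos',np.round(o['eef_pos'],4),'yawY',round(y,1),'tilt',np.round(M[:,2],3),'q',np.round(o['q'],2),'w',o['gripper_width'],'bot.tips',bot.tips_ahead)
if len(sys.argv)>3: print('delta',np.round(M.T@(np.array(sys.argv[1:4],float)-o['eef_pos']),4),'spin',round(y-0,1))
E
python3 go.py 0.52 0.1 0.24
```

```text
t 2.7 pos [0.4575 0.4115 0.2396] yawY 20.2 tilt [ 0.     0.001 -1.   ] q [-1.01  0.38  0.24  1.72 -0.1   1.05 -0.39] w 1.0037871654501533 bot.tips 0.008
delta [-0.3139 -0.0491 -0.0005] spin 20.2
```

Emit:
send_rows --deltas "-0.049 -0.008 0 8; -0.098 -0.015 0 16; -0.147 -0.023 0 20.2; -0.196 -0.03 0 20.2; -0.245 -0.038 0 20.2"

```text
t: 3.2
eef_pos: [0.5072, 0.1686, 0.2396]
tool_rot: [0.0, 0.705, 0.71, 0.0]
contact_force: [1.7, -0.1, 1.3]
gripper_width: 1.001
grasp_force: 0.0
```

```bash
python3 go.py 0.461 -0.132 0.22
```

```text
t 3.2 pos [0.5072 0.1686 0.2396] yawY 0.4 tilt [ 0.001  0.001 -1.   ] q [-0.77  0.25  0.4   1.91 -0.12  1.   -0.31] w 1.001234356752598 bot.tips 0.008
delta [-0.3003 -0.0483  0.0194] spin 0.4
```

Emit:
send_rows --deltas "-0.049 -0.009 0 0; -0.098 -0.018 0 0; -0.147 -0.027 0 0; -0.196 -0.036 0 0; -0.245 -0.045 0 0"

```text
t: 3.7
eef_pos: [0.4631, -0.0767, 0.2397]
tool_rot: [0.0, 0.705, 0.71, 0.001]
contact_force: [-0.1, -0.3, 0.5]
gripper_width: 1.0
grasp_force: 0.0
```

Emit:
send_rows --deltas "-0.045 -0.003 0.01 0; -0.055 -0.003 0.02 0; -0.055 -0.003 0.02 0; -0.055 -0.003 0.02 0"

```text
t: 4.1
eef_pos: [0.4612, -0.1292, 0.2194]
tool_rot: [-0.0, 0.705, 0.71, 0.0]
contact_force: [0.0, 0.5, 1.0]
gripper_width: 0.999
grasp_force: 0.0
```

```bash
cat > look.py <<'E'
import sys
from h import *
p=bot.read_camera('wrist'); save(p,sys.argv[1]); W=cloud(p)
for n in sys.argv[2:]:
    for r in bot.masks_of(p,n)[:2]:
        m=(cv2.erode(r['mask'].astype(np.uint8),np.ones((3,3)))>0)&(p['depth']>0)
        if m.sum()<10: continue
        P=W[m]; zt=np.percentile(P[:,2],95); T=P[P[:,2]>zt-.005]
        c,rad=cv2.minEnclosingCircle(T[:,:2].astype(np.float32))
        print(n,round(r['confidence'],2),'ztop',round(zt,3),'c',np.round(c,3),'d',round(2*rad,3))
E
python3 look.py w1.png white_pot yellow_jar blue_tin; python3 go.py 0.461 -0.132 0.118
```

```text
white_pot 0.96 ztop 0.141 c [ 0.464 -0.131] d 0.029
yellow_jar 0.94 ztop 0.062 c [ 0.523 -0.024] d 0.062
yellow_jar 0.79 ztop 0.035 c [ 0.445 -0.05 ] d 0.032
blue_tin 0.67 ztop 0.061 c [ 0.467 -0.135] d 0.06
t 4.3 pos [ 0.4616 -0.1285  0.2197] yawY 0.5 tilt [ 0.001  0.    -1.   ] q [-0.37  0.19  0.59  2.06 -0.13  0.93  0.3 ] w 1.001725685528666 bot.tips 0.008
delta [-0.0035 -0.0007  0.1017] spin 0.5
```

View pics/w1.png

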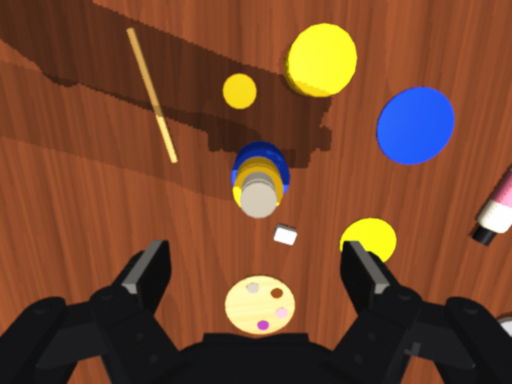

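The wrist view shows the pot at (258,195), standing on the yellow jar and blue tin. The fingers are clear on both sides. Descending with the jaws half closed.

Emit:
send_rows --deltas "-0.002 0.002 0.03 -0.5; -0.002 0.002 0.06 -0.5; -0.002 0.002 0.085 -0.5; -0.002 0.002 0.099 -0.5; -0.002 0.002 0.099 -0.5" --claw 0.6 --force 25

```text
t: 4.8
eef_pos: [0.4621, -0.1308, 0.1188]
tool_rot: [-0.001, 0.701, 0.713, -0.001]
contact_force: [0.2, 1.1, 0.4]
gripper_width: 0.599
grasp_force: 0.0
```

Emit:
send_rows --deltas "0 0 0 0; 0 0 0 0; 0 0 0 0; 0 0 0 0; 0 0 0 0" --claw 0

```text
t: 5.3
eef_pos: [0.4639, -0.1318, 0.1212]
tool_rot: [0.001, 0.702, 0.713, 0.001]
contact_force: [-1.0, 1.0, 6.6]
gripper_width: 0.342
grasp_force: 25.1
```

Emit:
send_rows --deltas "0 0 0 0; 0 0 0 0; 0 0 -0.005 0; 0 0 -0.01 0; 0 0 -0.01 0"

```text
t: 5.8
eef_pos: [0.4634, -0.132, 0.131]
tool_rot: [0.0, 0.702, 0.712, 0.0]
contact_force: [-1.0, -0.6, 0.2]
gripper_width: 0.339
grasp_force: 24.8
```

```bash
python3 look.py w2.png white_pot; python3 go.py 0.633 0.077 0.2
```

```text
white_pot 0.69 ztop 0.151 c [ 0.464 -0.131] d 0.03
t 5.9 pos [ 0.4631 -0.1319  0.1304] yawY 0.9 tilt [ 0.  0. -1.] q [-0.3   0.34  0.54  2.14 -0.26  0.73  0.43] w 0.3449046291700574 bot.tips 0.008
delta [ 0.2062  0.1732 -0.0695] spin 0.9
```

View pics/w2.png

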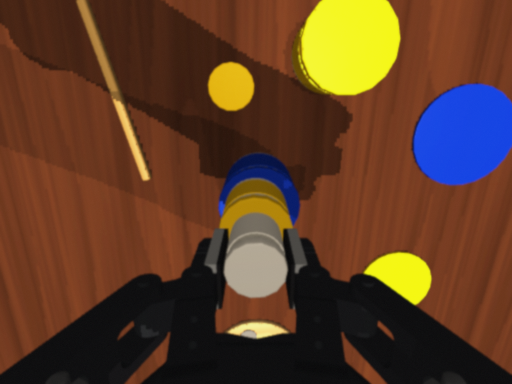

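The pot is in the grip: it rose 10 mm with the hand and shows at (257,270), and the yellow jar stayed on the tin.

Emit:
send_rows --deltas "0 0 -0.03 0; 0.034 0.029 -0.03 0; 0.07 0.06 -0.03 0; 0.107 0.09 -0.03 0; 0.143 0.12 -0.03 0"

```text
t: 6.4
eef_pos: [0.5817, 0.0147, 0.1602]
tool_rot: [-0.0, 0.702, 0.713, 0.0]
contact_force: [1.0, -1.2, 0.1]
gripper_width: 0.342
grasp_force: 24.9
```

Emit:
send_rows --deltas "0.035 0.03 0 0; 0.063 0.053 0 0; 0.063 0.053 0.04 0; 0.063 0.053 0.08 0; 0.063 0.053 0.11 0"

```text
t: 6.9
eef_pos: [0.6316, 0.0772, 0.0475]
tool_rot: [-0.001, 0.701, 0.713, -0.001]
contact_force: [-0.4, -0.2, 0.1]
gripper_width: 0.344
grasp_force: 24.9
```

```bash
python3 go.py 0.633 0.077 0.0215
```

```text
t 6.9 pos [0.6316 0.0772 0.0475] yawY 0.9 tilt [-0.003 -0.001 -1.   ] q [-0.51  0.68  0.41  1.81 -0.38  0.74  0.12] w 0.34366429957795597 bot.tips 0.008
delta [-0.0002  0.0014  0.026 ] spin 0.9
```

Emit:
send_rows --deltas "0 0.001 0.012 0; 0 0.001 0.02 0; 0 0.001 0.024 0; 0 0.001 0.027 0; 0 0.001 0.027 0"

```text
t: 7.4
eef_pos: [0.6345, 0.0768, 0.0241]
tool_rot: [0.0, 0.702, 0.713, 0.001]
contact_force: [-0.3, -0.6, 0.1]
gripper_width: 0.34
grasp_force: 24.9
```

Emit:
send_rows --deltas "0 0 0.001 0; 0 0 0.002 0; 0 0 0.003 0; 0 0 0.003 0; 0 0 0.003 0"

```text
t: 7.9
eef_pos: [0.6342, 0.0768, 0.0213]
tool_rot: [0.0, 0.702, 0.712, 0.0]
contact_force: [-1.8, 0.3, 6.4]
gripper_width: 0.343
grasp_force: 25.6
```

Emit:
send_rows --deltas "0 0 0 0; 0 0 0 0; 0 0 0 0; 0 0 -0.01 0; 0 0 -0.03 0" --claw 0.7

```text
t: 8.4
eef_pos: [0.6326, 0.0766, 0.0496]
tool_rot: [-0.001, 0.702, 0.713, -0.001]
contact_force: [-0.6, 0.9, 1.3]
gripper_width: 0.701
grasp_force: 0.0
```

Emit:
send_rows --deltas "0 0 -0.05 -0.9; 0 0 -0.09 -0.9; 0 0 -0.12 -0.9; -0.03 -0.024 -0.12 -0.9; -0.065 -0.053 -0.12 -0.9" --claw 1

```text
t: 8.9
eef_pos: [0.583, 0.0119, 0.1722]
tool_rot: [0.001, 0.695, 0.719, 0.002]
contact_force: [-0.8, -0.6, 0.2]
gripper_width: 0.996
grasp_force: 0.0
```

Emit:
send_rows --deltas "-0.035 -0.028 0 0; -0.07 -0.056 0 0; -0.105 -0.084 0 0; -0.14 -0.112 0 0; -0.148 -0.118 0 0"

```text
t: 9.4
eef_pos: [0.4648, -0.145, 0.171]
tool_rot: [-0.0, 0.699, 0.715, -0.0]
contact_force: [0.2, 0.5, -0.3]
gripper_width: 1.004
grasp_force: 0.0
```

```bash
python3 look.py w3.png yellow_jar blue_tin; python3 go.py 0.463 -0.138 0.079
```

```text
yellow_jar 0.97 ztop 0.035 c [ 0.445 -0.05 ] d 0.034
yellow_jar 0.92 ztop 0.105 c [ 0.465 -0.135] d 0.046
blue_tin 0.84 ztop 0.061 c [ 0.467 -0.134] d 0.059
t 9.55 pos [ 0.469  -0.1406  0.1709] yawY 1.7 tilt [ 0.001  0.001 -1.   ] q [-0.32  0.29  0.57  2.09 -0.21  0.82  0.41] w 0.9971059829376051 bot.tips 0.008
delta [ 0.0028 -0.006   0.0919] spin 1.7
```

View pics/w3.png

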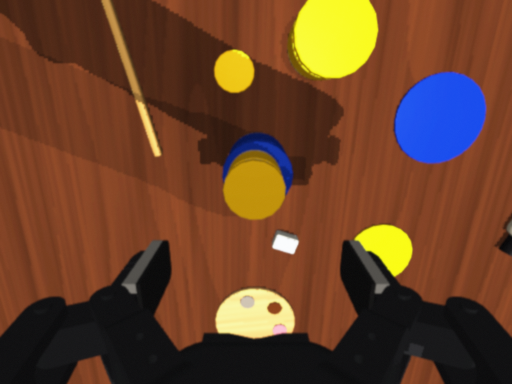

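The wrist view shows the yellow jar alone on the blue tin at (255,185). Next I grip it.

Emit:
send_rows --deltas "0.005 -0.004 0.03 1.7; 0.005 -0.004 0.06 1.7; 0.005 -0.004 0.08 1.7; 0.005 -0.004 0.09 1.7; 0.005 -0.004 0.09 1.7" --claw 0.8

```text
t: 10.05
eef_pos: [0.4646, -0.1345, 0.0793]
tool_rot: [-0.001, 0.706, 0.708, -0.001]
contact_force: [-0.0, 0.1, 0.0]
gripper_width: 0.802
grasp_force: 0.0
```

Emit:
send_rows --deltas "0 0 0 0; 0 0 0 0; 0 0 0 0; 0 0 0 0; 0 0 0 0" --claw 0 --force 30

```text
t: 10.55
eef_pos: [0.4654, -0.1358, 0.0813]
tool_rot: [0.001, 0.707, 0.708, 0.001]
contact_force: [-0.4, 1.2, 7.6]
gripper_width: 0.53
grasp_force: 31.3
```

Emit:
send_rows --deltas "0 0 0 0; 0 0 -0.005 0; 0 0 -0.02 0; 0 0 -0.04 0; 0 0 -0.04 0"

```text
t: 11.05
eef_pos: [0.4656, -0.1363, 0.1223]
tool_rot: [0.001, 0.707, 0.707, 0.001]
contact_force: [0.1, 0.6, -0.7]
gripper_width: 0.532
grasp_force: 30.9
```

```bash
python3 look.py w4.png yellow_jar; python3 go.py 0.609 -0.245 0.2
```

```text
yellow_jar 0.94 ztop 0.062 c [ 0.523 -0.024] d 0.063
yellow_jar 0.93 ztop 0.035 c [ 0.445 -0.051] d 0.033
t 11.15 pos [ 0.4644 -0.1356  0.1204] yawY 0.1 tilt [ 0.001  0.    -1.   ] q [-0.29  0.37  0.54  2.14 -0.29  0.71  0.45] w 0.5318915130932069 bot.tips 0.008
delta [-0.1096  0.1445 -0.0795] spin 0.1
```

Emit:
send_rows --deltas "0 0 -0.02 0; -0.03 0.04 -0.02 0; -0.06 0.08 -0.02 0; -0.09 0.118 -0.02 0; -0.109 0.144 -0.02 0"

```text
t: 11.65
eef_pos: [0.61, -0.2466, 0.1389]
tool_rot: [-0.0, 0.707, 0.707, -0.0]
contact_force: [0.1, -0.5, -1.1]
gripper_width: 0.537
grasp_force: 31.2
```

Emit:
send_rows --deltas "0 0 0.03 0; 0 0 0.06 0; 0 0 0.085 0; 0 0 0.1 0; 0 0 0.1 0"

```text
t: 12.15
eef_pos: [0.6064, -0.2437, 0.0372]
tool_rot: [-0.002, 0.707, 0.708, -0.001]
contact_force: [-0.2, -0.1, -0.7]
gripper_width: 0.528
grasp_force: 31.2
```

Emit:
send_rows --deltas "0 0 0.006 0; 0 0 0.01 0; 0 0 0.013 0; 0 0 0.013 0; 0 0 0.013 0"

```text
t: 12.65
eef_pos: [0.6088, -0.2446, 0.0277]
tool_rot: [0.0, 0.707, 0.708, 0.0]
contact_force: [0.3, -0.6, -0.8]
gripper_width: 0.527
grasp_force: 31.2
```

```bash
python3 go.py 0.609 -0.245 0.0255
```

```text
t 12.65 pos [ 0.6088 -0.2446  0.0277] yawY 0.1 tilt [ 0.001 -0.    -1.   ] q [-0.02  0.74  0.44  1.76 -0.44  0.74  0.66] w 0.5270775455656179 bot.tips 0.008
delta [-0.0004  0.0002  0.0022] spin 0.1
```

Emit:
send_rows --deltas "0 0 0.001 0; 0 0 0.002 0; 0 0 0.003 0; 0 0 0.003 0; 0 0 0.003 0"

```text
t: 13.15
eef_pos: [0.6087, -0.2447, 0.0254]
tool_rot: [0.0, 0.707, 0.708, 0.0]
contact_force: [-2.7, 2.7, 7.7]
gripper_width: 0.53
grasp_force: 32.0
```

Emit:
send_rows --deltas "0 0 0 0; 0 0 0 0; 0 0 0 0; 0 0 -0.01 0; 0 0 -0.03 0" --claw 0.8

```text
t: 13.65
eef_pos: [0.6074, -0.2441, 0.0536]
tool_rot: [-0.001, 0.707, 0.708, -0.001]
contact_force: [-0.9, -0.3, 0.7]
gripper_width: 0.8
grasp_force: 0.0
```

Emit:
send_rows --deltas "0 0 -0.04 0; 0 0 -0.08 0; 0.02 -0.026 -0.1 0; 0.048 -0.064 -0.1 0; 0.077 -0.103 -0.1 0" --claw 1

```text
t: 14.15
eef_pos: [0.505, -0.1675, 0.1556]
tool_rot: [0.001, 0.707, 0.707, 0.001]
contact_force: [-0.0, 0.9, 0.8]
gripper_width: 1.001
grasp_force: 0.0
```

Emit:
send_rows --deltas "0.02 -0.027 0 0; 0.03 -0.04 0 0; 0.03 -0.04 0 0; 0.03 -0.04 0 0"

```text
t: 14.55
eef_pos: [0.4662, -0.1379, 0.1551]
tool_rot: [0.001, 0.707, 0.708, 0.001]
contact_force: [0.6, 0.0, 0.4]
gripper_width: 0.998
grasp_force: 0.0
```

```bash
python3 look.py w5.png blue_tin yellow_mat; python3 go.py 0.466 -0.137 0.025
```

```text
blue_tin 0.95 ztop 0.061 c [ 0.467 -0.135] d 0.061
yellow_mat 0.6 ztop 0.005 c [ 0.617 -0.231] d 0.068
t 14.7 pos [ 0.4664 -0.1386  0.1546] yawY 0.0 tilt [ 0.001 -0.001 -1.   ] q [-0.33  0.31  0.59  2.11 -0.24  0.78  0.41] w 1.0031583543762013 bot.tips 0.008
delta [ 0.0017 -0.0006  0.1296] spin 0.0
```

View pics/w5.png

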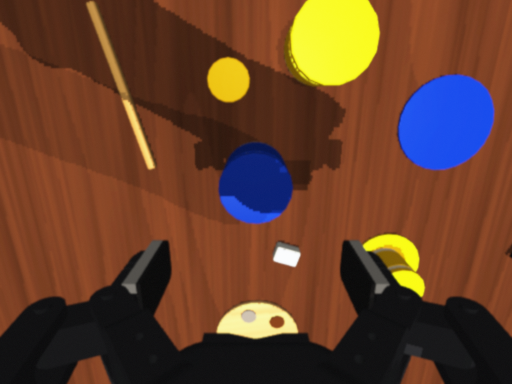

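The blue tin is now bare at (256,183), and the yellow jar is standing on its mat at (400,270). Next I grip the tin.

Emit:
send_rows --deltas "0.003 0.001 0.04 0; 0.003 0.001 0.08 0; 0.003 0.001 0.11 0; 0.003 0.001 0.128 0; 0.003 0.001 0.128 0"

```text
t: 15.2
eef_pos: [0.4651, -0.1353, 0.024]
tool_rot: [-0.002, 0.707, 0.707, -0.002]
contact_force: [0.2, -0.1, 0.6]
gripper_width: 0.998
grasp_force: 0.0
```

Emit:
send_rows --deltas "0 0 0 0; 0 0 0 0; 0 0 0 0; 0 0 0 0; 0 0 0 0" --claw 0 --force 45

```text
t: 15.7
eef_pos: [0.4673, -0.1353, 0.0274]
tool_rot: [0.001, 0.707, 0.708, 0.001]
contact_force: [-0.6, -2.6, 7.2]
gripper_width: 0.715
grasp_force: 50.2
```

Emit:
send_rows --deltas "0 0 0 0; 0 0 -0.005 0; 0 0 -0.02 0; 0 0 -0.06 0; 0 0 -0.06 0"

```text
t: 16.2
eef_pos: [0.4686, -0.1352, 0.0897]
tool_rot: [0.002, 0.707, 0.708, 0.002]
contact_force: [1.7, -0.1, -3.4]
gripper_width: 0.716
grasp_force: 51.5
```

```bash
python3 look.py w6.png blue_tin; python3 go.py 0.648 -0.091 0.087
```

```text
blue_tin 0.89 ztop 0.123 c [ 0.469 -0.136] d 0.061
t 16.3 pos [ 0.4666 -0.1342  0.0867] yawY 0.1 tilt [ 0.002  0.001 -1.   ] q [-0.27  0.43  0.52  2.16 -0.36  0.64  0.51] w 0.7178931515746884 bot.tips 0.008
delta [0.0428 0.1815 0.    ] spin 0.1
```

Emit:
send_rows --deltas "0 0 -0.04 0; 0.011 0.045 -0.04 0; 0.022 0.09 -0.04 0; 0.033 0.137 -0.04 0; 0.043 0.181 -0.04 0"

```text
t: 16.8
eef_pos: [0.6481, -0.0898, 0.1242]
tool_rot: [-0.001, 0.706, 0.708, -0.001]
contact_force: [0.5, -0.0, -3.8]
gripper_width: 0.714
grasp_force: 52.4
```

Emit:
send_rows --deltas "0 0 0.03 0; 0 0 0.06 0; 0 0 0.076 0; 0 0 0.085 0; 0 0 0.085 0"

```text
t: 17.3
eef_pos: [0.6461, -0.0915, 0.0398]
tool_rot: [-0.001, 0.707, 0.707, -0.001]
contact_force: [0.4, 0.6, -3.4]
gripper_width: 0.711
grasp_force: 52.3
```

Emit:
send_rows --deltas "0 0 0.004 0; 0 0 0.007 0; 0 0 0.009 0; 0 0 0.009 0; 0 0 0.009 0"

```text
t: 17.8
eef_pos: [0.6475, -0.0915, 0.0327]
tool_rot: [0.0, 0.707, 0.708, 0.0]
contact_force: [0.2, -0.1, -3.8]
gripper_width: 0.713
grasp_force: 52.4
```

```bash
python3 go.py 0.648 -0.091 0.031
```

```text
t 17.8 pos [ 0.6475 -0.0915  0.0327] yawY 0.1 tilt [ 0.001  0.    -1.   ] q [-0.27  0.73  0.46  1.77 -0.45  0.74  0.42] w 0.7133572337941471 bot.tips 0.008
delta [0.0005 0.0005 0.0017] spin 0.1
```

Emit:
send_rows --deltas "0 0 0.001 0; 0 0 0.002 0; 0 0 0.0025 0; 0 0 0.0025 0; 0 0 0.0025 0"

```text
t: 18.3
eef_pos: [0.6476, -0.0915, 0.0314]
tool_rot: [-0.0, 0.707, 0.708, 0.001]
contact_force: [-4.8, 0.5, 9.5]
gripper_width: 0.712
grasp_force: 53.8
```

Emit:
send_rows --deltas "0 0 0 0; 0 0 0 0; 0 0 0 0; 0 0 -0.01 0; 0 0 -0.04 0" --claw 1

```text
t: 18.8
eef_pos: [0.6453, -0.0911, 0.0681]
tool_rot: [-0.002, 0.707, 0.708, -0.002]
contact_force: [0.8, -0.4, 0.6]
gripper_width: 1.003
grasp_force: 0.0
```

Emit:
send_rows --deltas "0 0 -0.045 0; 0 0 -0.09 0; 0.025 -0.031 -0.11 0; 0.055 -0.069 -0.11 0; 0.085 -0.106 -0.11 0"

```text
t: 19.3
eef_pos: [0.5406, -0.0063, 0.1812]
tool_rot: [0.001, 0.707, 0.707, 0.001]
contact_force: [0.1, 1.9, 0.3]
gripper_width: 1.0
grasp_force: 0.0
```

Emit:
send_rows --deltas "0.03 -0.037 0 0; 0.06 -0.074 0 0; 0.085 -0.104 0 0; 0.085 -0.104 0 0; 0.085 -0.104 0 0"

```text
t: 19.8
eef_pos: [0.437, 0.0788, 0.1805]
tool_rot: [-0.0, 0.706, 0.708, 0.001]
contact_force: [1.1, -0.3, -0.1]
gripper_width: 1.0
grasp_force: 0.0
```

```bash
python3 look.py w7.png green_jar red_tin; python3 go.py 0.436 0.078 0.081
```

```text
green_jar 0.81 ztop 0.105 c [0.438 0.083] d 0.045
red_tin 0.86 ztop 0.061 c [0.439 0.081] d 0.06
t 19.95 pos [0.4382 0.0773 0.1802] yawY -0.0 tilt [ 0.001 -0.    -1.   ] q [-0.84  0.19  0.6   2.18 -0.14  0.82 -0.16] w 0.999283047581374 bot.tips 0.008
delta [ 0.0007 -0.0023  0.0992] spin -0.0
```

View pics/w7.png

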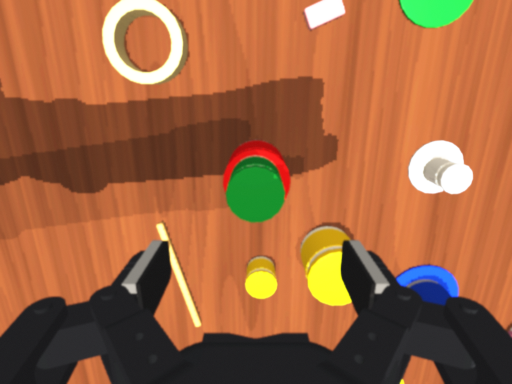

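The green jar is at (256,190) on the red tin. The white pot is upright on its mat at (440,170), and the blue tin is on its mat at (425,285).

Emit:
send_rows --deltas "0.005 0.001 0.035 0; 0.005 0.001 0.07 0; 0.005 0.001 0.09 0; 0.005 0.001 0.099 0; 0.005 0.001 0.099 0" --claw 0.8

```text
t: 20.45
eef_pos: [0.4381, 0.082, 0.08]
tool_rot: [-0.0, 0.707, 0.707, -0.001]
contact_force: [0.4, 0.5, 0.9]
gripper_width: 0.802
grasp_force: 0.0
```

Emit:
send_rows --deltas "0 0 0 0; 0 0 0 0; 0 0 0 0; 0 0 0 0; 0 0 0 0" --claw 0 --force 30

```text
t: 20.95
eef_pos: [0.4391, 0.0832, 0.0819]
tool_rot: [0.0, 0.707, 0.708, 0.001]
contact_force: [0.0, -1.7, 7.7]
gripper_width: 0.528
grasp_force: 31.3
```

Emit:
send_rows --deltas "0 0 0 0; 0 0 -0.005 0; 0 0 -0.02 0; 0 0 -0.06 0; 0 0 -0.06 0"

```text
t: 21.45
eef_pos: [0.4406, 0.0839, 0.1445]
tool_rot: [0.001, 0.707, 0.708, 0.003]
contact_force: [0.5, 1.0, -1.2]
gripper_width: 0.531
grasp_force: 31.3
```

```bash
python3 look.py w8.png green_jar green_mat; python3 go.py 0.602 0.252 0.141
```

```text
green_jar 0.87 ztop 0.168 c [0.441 0.083] d 0.045
green_mat 0.98 ztop 0.006 c [0.605 0.234] d 0.062
green_mat 0.3 ztop 0.061 c [0.439 0.08 ] d 0.061
t 21.6 pos [0.4377 0.0835 0.1408] yawY 0.1 tilt [ 0.     0.001 -1.   ] q [-0.83  0.27  0.58  2.21 -0.22  0.72 -0.09] w 0.5297536563638342 bot.tips 0.008
delta [ 0.1681  0.1646 -0.    ] spin 0.1
```

Emit:
send_rows --deltas "0.033 0.033 0 0; 0.067 0.066 0 0; 0.1 0.099 0 0; 0.134 0.132 0 0; 0.167 0.165 0 0"

```text
t: 22.1
eef_pos: [0.6029, 0.2518, 0.1388]
tool_rot: [-0.001, 0.706, 0.708, -0.001]
contact_force: [1.3, -1.4, -0.6]
gripper_width: 0.529
grasp_force: 31.3
```

Emit:
send_rows --deltas "0 0 0.03 0; 0 0 0.06 0; 0 0 0.09 0; 0 0 0.102 0; 0 0 0.102 0"

```text
t: 22.6
eef_pos: [0.6008, 0.2495, 0.036]
tool_rot: [-0.001, 0.707, 0.708, -0.003]
contact_force: [-0.2, 0.4, -0.3]
gripper_width: 0.527
grasp_force: 31.3
```

Emit:
send_rows --deltas "0 0 0.006 0; 0 0 0.01 0; 0 0 0.012 0; 0 0 0.012 0; 0 0 0.012 0"

```text
t: 23.1
eef_pos: [0.6031, 0.2506, 0.0273]
tool_rot: [0.0, 0.707, 0.708, 0.0]
contact_force: [0.2, 0.0, -0.5]
gripper_width: 0.53
grasp_force: 31.3
```

```bash
python3 go.py 0.603 0.251 0.0257
```

```text
t 23.1 pos [0.6031 0.2506 0.0273] yawY 0.1 tilt [ 0.001  0.001 -1.   ] q [-0.79  0.73  0.43  1.77 -0.43  0.73 -0.13] w 0.5296613810081565 bot.tips 0.008
delta [ 0.0004 -0.0001  0.0016] spin 0.1
```

Emit:
send_rows --deltas "0 0 0.001 0; 0 0 0.002 0; 0 0 0.0025 0; 0 0 0.0025 0; 0 0 0.0025 0"

```text
t: 23.6
eef_pos: [0.6031, 0.2506, 0.026]
tool_rot: [-0.0, 0.707, 0.708, 0.0]
contact_force: [-4.3, -1.2, 11.7]
gripper_width: 0.534
grasp_force: 32.6
```

Emit:
send_rows --deltas "0 0 0 0; 0 0 0 0; 0 0 0 0; 0 0 -0.01 0; 0 0 -0.03 0" --claw 0.8

```text
t: 24.1
eef_pos: [0.6017, 0.2499, 0.0535]
tool_rot: [-0.0, 0.707, 0.708, -0.002]
contact_force: [0.9, -0.1, -0.1]
gripper_width: 0.806
grasp_force: 0.0
```

Emit:
send_rows --deltas "0 0 -0.04 0; 0 0 -0.08 0; -0.025 -0.025 -0.1 0; -0.058 -0.056 -0.1 0; -0.091 -0.088 -0.1 0" --claw 1

```text
t: 24.6
eef_pos: [0.5147, 0.1586, 0.1556]
tool_rot: [0.0, 0.706, 0.708, 0.001]
contact_force: [-0.0, 0.3, 0.1]
gripper_width: 1.002
grasp_force: 0.0
```

Emit:
send_rows --deltas "-0.033 -0.032 0 0; -0.066 -0.064 0 0; -0.079 -0.076 0 0; -0.079 -0.076 0 0; -0.079 -0.076 0 0"

```text
t: 25.1
eef_pos: [0.4398, 0.0807, 0.155]
tool_rot: [0.0, 0.707, 0.708, 0.001]
contact_force: [-0.0, 0.1, 1.0]
gripper_width: 1.002
grasp_force: 0.0
```

```bash
python3 look.py w9.png red_tin; python3 go.py 0.439 0.081 0.027
```

```text
t 25.2 pos [0.4403 0.0812 0.1548] yawY 0.1 tilt [ 0.002  0.    -1.   ] q [-0.85  0.24  0.61  2.19 -0.2   0.76 -0.1 ] w 0.9967011114995131 bot.tips 0.008
delta [-0.0003 -0.0015  0.1278] spin 0.1
```

View pics/w9.png

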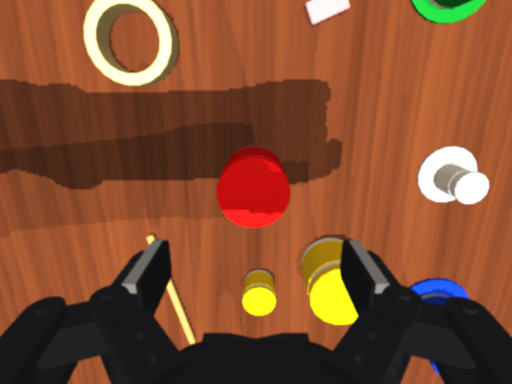

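The red tin stands alone at (254,188), centred between the fingers. Next I grip it.

Emit:
send_rows --deltas "0 -0.001 0.04 0; 0 -0.001 0.08 0; 0 -0.001 0.11 0; 0 -0.001 0.128 0; 0 -0.001 0.128 0"

```text
t: 25.7
eef_pos: [0.4373, 0.0804, 0.0241]
tool_rot: [-0.001, 0.706, 0.708, -0.002]
contact_force: [-0.4, -0.3, 0.3]
gripper_width: 1.001
grasp_force: 0.0
```

Emit:
send_rows --deltas "0 0 0 0; 0 0 0 0; 0 0 0 0; 0 0 0 0; 0 0 0 0" --claw 0 --force 45

```text
t: 26.2
eef_pos: [0.4391, 0.0807, 0.0273]
tool_rot: [0.0, 0.707, 0.708, 0.001]
contact_force: [-0.7, 0.6, 7.8]
gripper_width: 0.718
grasp_force: 50.3
```

Emit:
send_rows --deltas "0 0 0 0; 0 0 -0.005 0; 0 0 -0.02 0; 0 0 -0.06 0; 0 0 -0.07 0"

```text
t: 26.7
eef_pos: [0.4392, 0.0803, 0.0988]
tool_rot: [0.001, 0.707, 0.707, 0.002]
contact_force: [1.6, 0.4, -3.9]
gripper_width: 0.713
grasp_force: 51.6
```

```bash
python3 look.py w10.png red_tin; python3 go.py 0.478 0.329 0.097
```

```text
red_tin 0.91 ztop 0.132 c [0.44  0.079] d 0.061
t 26.8 pos [0.4388 0.0808 0.0975] yawY 0.1 tilt [ 0.003  0.002 -1.   ] q [-0.79  0.36  0.56  2.24 -0.33  0.62  0.01] w 0.7138593954760962 bot.tips 0.008
delta [0.2481 0.0397 0.001 ] spin 0.1
```

Emit:
send_rows --deltas "0.045 0.007 0 0; 0.09 0.014 0 0; 0.135 0.021 0 0; 0.18 0.029 0 0; 0.225 0.036 0 0"

```text
t: 27.3
eef_pos: [0.4727, 0.3067, 0.0944]
tool_rot: [-0.0, 0.706, 0.708, -0.001]
contact_force: [1.1, -0.7, -3.9]
gripper_width: 0.71
grasp_force: 51.5
```

Emit:
send_rows --deltas "0.023 0.003 0 0; 0.023 0.003 0.025 0; 0.023 0.003 0.045 0; 0.023 0.003 0.055 0; 0.023 0.003 0.055 0"

```text
t: 27.8
eef_pos: [0.475, 0.3269, 0.0388]
tool_rot: [-0.0, 0.707, 0.707, -0.002]
contact_force: [-1.2, -0.4, -3.6]
gripper_width: 0.72
grasp_force: 51.4
```

Emit:
send_rows --deltas "0 0 0.004 0; 0 0 0.007 0; 0 0 0.009 0; 0 0 0.009 0; 0 0 0.009 0"

```text
t: 28.3
eef_pos: [0.4768, 0.3284, 0.0326]
tool_rot: [-0.0, 0.707, 0.708, 0.0]
contact_force: [-0.1, 0.3, -3.7]
gripper_width: 0.715
grasp_force: 51.4
```

```bash
python3 go.py 0.478 0.329 0.0313
```

```text
t 28.3 pos [0.4768 0.3284 0.0326] yawY 0.1 tilt [ 0.     0.001 -1.   ] q [-1.05  0.64  0.45  1.96 -0.45  0.64 -0.31] w 0.7150859714720754 bot.tips 0.008
delta [0.0006 0.0012 0.0013] spin 0.1
```

Emit:
send_rows --deltas "0 0 0.001 0; 0 0 0.002 0; 0 0 0.002 0; 0 0 0.002 0; 0 0 0.002 0"

```text
t: 28.8
eef_pos: [0.4769, 0.3284, 0.0313]
tool_rot: [-0.0, 0.707, 0.708, 0.0]
contact_force: [-3.3, -1.1, 5.5]
gripper_width: 0.717
grasp_force: 52.4
```

Emit:
send_rows --deltas "0 0 0 0; 0 0 0 0; 0 0 0 0; 0 0 -0.01 0; 0 0 -0.04 0" --claw 1

```text
t: 29.3
eef_pos: [0.4752, 0.3272, 0.0691]
tool_rot: [-0.0, 0.707, 0.708, -0.002]
contact_force: [0.4, 0.3, 0.5]
gripper_width: 0.999
grasp_force: 0.0
```

Emit:
send_rows --deltas "0 0 -0.045 0; 0 0 -0.09 0; 0 0 -0.135 0; 0.04 0 -0.16 0; 0.08 0 -0.16 0"

```text
t: 29.8
eef_pos: [0.4793, 0.4093, 0.2365]
tool_rot: [-0.0, 0.708, 0.706, 0.005]
contact_force: [1.1, 0.4, 0.8]
gripper_width: 1.001
grasp_force: 0.0
```

Emit:
send_rows --deltas "0.04 0 0 0; 0.08 0 0 0; 0.12 0 0 0; 0.12 0 0 0; 0.12 0 0 0"

```text
t: 30.3
eef_pos: [0.4759, 0.5289, 0.2302]
tool_rot: [0.0, 0.706, 0.708, -0.0]
contact_force: [0.3, -0.5, -0.0]
gripper_width: 1.0
grasp_force: 0.0
```

```bash
python3 - <<'E'
from h import *
ps=[bot.read_camera(c) for c in ['top','side']]
save(ps[0],'top1.png'); save(ps[1],'side1.png')
cv2.imwrite('pics/end.png',np.hstack([cv2.resize(ps[0]['img'][140:290,110:370],(400,231)),cv2.resize(ps[1]['img'][130:290,110:388],(400,231))])[:,:,::-1])
ref={'red_tin':(.477,.329,.064),'blue_tin':(.647,-.091,.064),'yellow_jar':(.609,-.245,.048),'green_jar':(.602,.251,.048),'white_pot':(.633,.077,.040)}
for k,p in zip(['top','side'],ps):
    W=cloud(p)
    for n,(x,y,z) in ref.items():
        m=(np.hypot(W[...,0]-x,W[...,1]-y)<.06)&(p['depth']>0)&(abs(W[...,2]-z)<.008)
        T=W[m]; c,r=cv2.minEnclosingCircle(T[:,:2].astype(np.float32))
        print(k,n,'off mm',np.round((np.array(c)-[x,y])*1000,1),'d',round(2*r,3),'z',np.round(np.percentile(T[:,2],[5,95]),3))
E
python3 go.py
```

```text
top red_tin off mm [-1.5 -4.1] d 0.062 z [0.059 0.068]
top blue_tin off mm [-0.7 -2.6] d 0.062 z [0.06  0.069]
top yellow_jar off mm [-2.6  0.3] d 0.047 z [0.044 0.052]
top green_jar off mm [-0.3 -3.8] d 0.046 z [0.043 0.052]
top white_pot off mm [-0.5 -1.3] d 0.029 z [0.035 0.044]
side red_tin off mm [-2.9 -5.5] d 0.067 z [0.058 0.066]
side blue_tin off mm [-2.  -3.3] d 0.064 z [0.059 0.066]
side yellow_jar off mm [-0.5 -0.8] d 0.05 z [0.042 0.05 ]
side green_jar off mm [-1.9 -4.5] d 0.047 z [0.042 0.05 ]
side white_pot off mm [ 1.2 -0.2] d 0.035 z [0.034 0.041]
t 30.4 pos [0.4771 0.5267 0.2307] yawY -0.0 tilt [ 0.    -0.001 -1.   ] q [-1.29  0.6   0.56  1.5  -0.34  1.15 -0.66] w 0.9992743182609598 bot.tips 0.008
```

View pics/end.png

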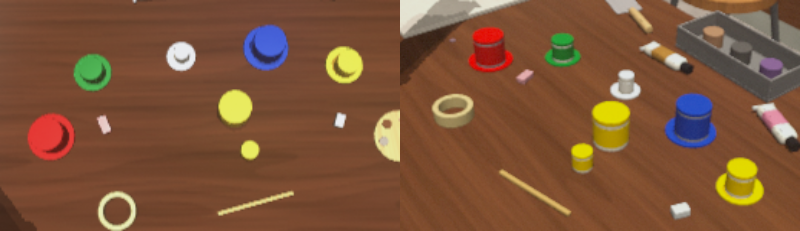

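In the final view, all five containers stand upright on mats of their own colour. Each is within about 6 mm of the mat centre, and the margin is 14 mm. The arm is clear of everything, so I'm handing in.

```bash
python3 -c "
from station import bot
print(bot.hand_in())"
```

```text
the job is handed in; nothing more can be done
None
```

All five containers stand upright on their own-colour mats, each within about 6 mm of centre by the final camera check, and the job was handed in at about 30 s; the hand-in returned no verdict.

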